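# Prop the logger hood and reseat its sensor card

### The job

The sensor card in the bench logger has worked loose. Swing the hood up until it leans back on its own, raise the prop rod to its stop, then lower the hood (do not let it drop) onto the rod so that the rod's pin sits in the hood's catch hole and holds it open. Only then reach in: push the card down its guides until it is fully home, after that fold both its ejector levers flat, and leave the hood propped and the things around undisturbed.

Things in the scene. Friction and masses are not known exactly. Their poses are not given: they have to be found in the camera images.
- logger: Grey metal bench logger, fixed, 160 (x) x 240 (y) x 114 mm high shut. Origin: centre of its underside. Own -x is the front (sockets, handle), +y its left, z up; turned about z between starts. Open tray: front and rear walls to z = 68 mm, side walls to z = 60, 4 mm thick. Inside, two upright black card guides at y = +-50 to 61 mm, x = -45 mm, end at z = 60.
- hood (a joint): Hood angle, rad: 0 shut, growing as the front edge rises, stop at 1.75 (leaning back). About 0.6 kg on a free hinge along logger y: below the balance point near 1.4 it falls shut, above it it leans back on its stop. Resting on the prop rod it reads about 1.20.
- hood_hinge (a point): Point on the hood's hinge line, at the middle of its width, logger (80, 0, 70) mm.
- hood_handle (a point): Middle of the handle: round steel bar 10 mm thick, 72 mm straight length along logger y, 30 mm in front of the hood's front edge and 21 mm above its top. Shut: logger (-110, 0, 135) mm, i.e. 190 mm in front of the hinge line and 65 mm above it; swings about the hinge line with the hood. The bar may turn between the fingers.
- hood_hole (a point): Centre of the catch hole, on the underside of a 4 mm steel plate under the hood's top near its right side. Hood shut: 120 mm in front of the hinge line, 26 mm above it, at logger y = -103 mm. Hole 12 mm (x) by 14 mm (y) mm, axis along the hood's normal.
- prop (a joint): Prop rod angle in rad: 0 lying forward in its rest, growing as its front end swings up and back; stop at 1.76 (just past upright), where the pin lines up with the hood's hole. Stiff pivot (0.06 N m): it stays where it is left. Pivot axis along logger y. Under the settled hood it reads about 1.67.
- prop_pivot (a point): Pivot of the prop rod, logger (48, -103, 82) mm.
- prop_grip (a point): Where to grip the rod: middle of its round black side handle, a 10 mm thick peg along logger y that stands 36 mm out of the rod towards the card, 84 mm from the pivot; this point is 21 mm to the left (+y) of the rod's centre line. The peg may turn between the fingers. The rod is 8 mm thick; lying down, it is at z = 82 mm, 22 mm above the side wall's top, and points to logger -x.
- prop_seat (a point): Centre of the seat face of the flat crosspiece (10 mm along logger y, 24 mm across) at the rod's free end, 112 mm from the pivot; a 7 mm thick pin stands 11.5 mm out of it, bent so that with the rod at its stop it enters the hood's hole squarely as the hood comes down to 1.27 rad. Propped, this point coincides with hood_hole (play about 2.5 mm).
- card (a joint): Height in m of the sensor card above its home position: 0 fully home in its connector, at most 0.026. Slides vertically, held by about 4 N of friction; stays where left.
- card_pad (a point): Centre of the top of the card's metal push pad (12 mm along logger x, 26 mm along logger y) in the middle of its top edge. Card home: logger (-45, 0, 52) mm. The card is a 108 mm wide green board across logger y.
- lever_left (a joint): Left (+y) ejector lever, rad: 0 folded flat along the card's top edge, up to 1.1 standing. White plastic, 31 mm long, 10 wide, 6 thick, pivot on the card at logger y = +47 mm, 4 mm below the pad's top; free end points to the middle of the card. Pressing it down from above folds it; friction 0.025 N m, stays where left.
- lever_left_tip (a point): Free end of the left lever, on its centre line.
- lever_right (a joint): Right (-y) ejector lever, the mirror image of the left one with its pivot at logger y = -47 mm: 0 flat, up to 1.1 standing.
- lever_right_tip (a point): Free end of the right lever, on its centre line.
- timer: Bystander: flat white bench timer 62 x 62 x 20 mm; origin centre of its underside.
- beaker: Bystander: small clear beaker 62 mm wide, 63 mm high; origin centre of its underside.
- amber_bottle: Bystander: small brown bottle with white cap, 42 mm wide, 76 mm high; origin centre of its underside.

How it is judged:
By the outcome, as a careful person would: the job done as asked, in the order asked, and still so for the second after the job is handed in, with the robot touching nothing.
It also fails if it takes over 72 s, if anything falls off the work surface, if the arm or the gripper's body presses on something with over 40 N, if the wrist force passes 120 N, or if a joint passes its speed limit or range.

### The arm

A 6-joint arm with a two-finger parallel gripper is mounted at the origin on a cart in front of the work surface, level with it; the furniture and walls round the work are solid. World frame = base frame: x ahead of the robot, y to its left, z up, the work surface at z = 0. Lengths are in m, angles in rad, forces in N, time in s.
With the tool pointing down it reaches from about 0.225 to 0.875 m from the base axis. Payload 3.4 kg.
Tool frame: the origin (TCP) lies on the centre line of the jaws, within the pads' length; the fingertips stand 22 mm ahead of it and the grasp point (between the pads) lies 3 mm ahead of it; z points along the fingers, y is the line along which they close (so a half turn about z gives the same grasp; the last joint's range is limited). The gripper opens to 85 mm and grips with 20 to 120 N. Pads are 22 mm wide; open, the fingers measure 114 mm over their backs; the gripper's body (76 mm by 85 mm) begins 54 mm behind the grasp point. The pads swing forward as they close: fully open they stand 13 mm farther back than shut.
Start: joints at [1.111, 0.276, 1.505, -0, 1.361, -0.121], TCP at [0.191, 0.542, 0.253] pointing down, gripper open.
Joint ranges: [-2.89, 2.89], [-0.75, 2.08], [0.22, 2.7], [-1.18, 4.32], [0.11, 2.71], [-2.7, 2.7]. Speed limits (rad/s): [2.57, 2.57, 3.14, 3.14, 3.14, 3.14].

### API

Orientations are given as a unit quaternion [w, x, y, z].
In Python, from rig import manip gives the robot as it stands.
- The arm moves only by the shell command python3 steer.py 'ROWS' [OPENING] [FORCE]. ROWS is a JSON list of rows, 1 to 5 of them, each an object with the fields pos (a list: dx, dy, dz in m), rz (a turn about the tool's z in rad); a field left out counts as zero; each row shifts and turns the commanded pose from where the row before left it, along the tool's axes as they then stand; what a row does not reach is not made up. A row lasts 1/12 s, in which the tool goes at most 0.0417 m and 0.125 rad, less where a joint would pass 70% of its speed; a pose out of reach is approached as far as the arm can. OPENING is the finger opening in m, set as the command begins (- or left out keeps the last). The fingers move at their own pace and stop on an object; FORCE is the grip in N (left out, the last holds). Time passes only in rows, so rows that do not move let the fingers close. It prints the time, the measured TCP pose, the force, the opening and the grip force at its end. Input that does not fit is refused with a message, and nothing moves.
- manip.get_state(): the state, without advancing time (a new reading comes with each control period).
- manip.get_image(name): name is "scene" or "top" or "wrist"; returns a dict with "img" (384x512x3 uint8, red, green, blue), "camera_matrix" (3x3 intrinsics, pixels), "k1" (the pictures are not rectified: a ray, as slopes to the right and down, at radius r is drawn at 1 + k1 r^2 times it, then the intrinsics apply), "T" (4x4, takes a point from camera to world coordinates); the wrist camera has in their place "hand_eye" (4x4, takes a point from camera to tool coordinates, whose origin is the TCP and whose axes are the flange's). Camera axes: x right, y down, z forward; pixel columns grow to the right and rows downward; lengths in m; the calibration is good to about 2 mm. A picture is of the moment at which its call begins: read the wrist's pose just before it. There is no depth.
- manip.sign_off(): hands the job in; it is judged then, once.
The state is a dict: "clock": time; "qpos": joint angles; "qd": joint speeds; "effort": joint torques, N m; "position": TCP position; "ee_rot": TCP orientation; "contact_force": force on the tool from outside, world axes, zero at the start; "moment": the same for the moment, N m; "width": finger opening in m; "gripper_force": force on a finger pad.
Only numpy, scipy, OpenCV 4.12 (cv2) and the standard library are available. Lean on these libraries where they do the work, as an engineer would, in place of code of your own. Each camera call takes 0.05 s, during which the arm holds its last target. There are 200 camera calls.

## Working session

There is one attempt and no reset: what is moved stays moved. The work goes in short steps, Python scripts to look and compute and a shell command to move; the robot and the scene stay as the last step left them, time stands still between calls to the robot, and variables do not carry over. Pictures are saved under pics/ and viewed, at most 10 in all, crops included, and the job is handed in when it is done.

```bash
ls; mkdir -p pics
python3 - <<'E'
from rig import manip
import cv2,numpy as np
s=manip.get_state(); print(s)
for n in("scene","top"):
    d=manip.get_image(n); cv2.imwrite(f"pics/{n}0.png",d["img"][...,::-1]); print(n,d["camera_matrix"],d["k1"],d["T"])
    np.savez(f"pics/{n}0.npz",**d)
d=manip.get_image("wrist");print(d["camera_matrix"],d["k1"],d["hand_eye"])
E
```

```text
pics
rig.py
steer.py
{'clock': 0.0, 'qpos': array([ 1.11101316e+00,  2.76580887e-01,  1.50616703e+00, -9.57698211e-07,
        1.36070179e+00, -1.20990897e-01]), 'qd': array([ 1.41619487e-03,  7.35149852e-04,  9.44438883e-05, -4.93883240e-04,
       -1.30332729e-03,  1.14185006e-03]), 'effort': array([ 3.00652448e-05, -4.16777444e+01, -2.45806664e+01, -4.26016559e-04,
        1.09870755e-02,  6.91305573e-06]), 'position': array([0.19087388, 0.54185692, 0.25243422]), 'ee_rot': array([-2.65409572e-04,  1.68586986e-01,  9.85686343e-01, -8.89784840e-04]), 'contact_force': array([0.16403163, 0.05715388, 0.08696599]), 'moment': array([0.00610664, 0.00814271, 0.01611604]), 'gripper_force': 0.0, 'width': 0.08575045409994392}
scene [[413.68232284   0.         258.68974639]
 [  0.         413.68232284 197.1355092 ]
 [  0.           0.           1.        ]] -0.1068117142595907 [[ 0.79161708  0.46036751 -0.40175136  0.86181835]
 [ 0.61085503 -0.61144267  0.50298508 -0.20679395]
 [-0.01408993 -0.64358342 -0.76524627  0.87262478]
 [ 0.          0.          0.          1.        ]]
top [[485.50038119   0.         255.8775803 ]
 [  0.         485.50038119 190.98025227]
 [  0.           0.           1.        ]] -0.038970343178582854 [[-0.05281178 -0.9740681   0.2200051   0.22924149]
 [-0.99860377  0.051777   -0.01047122  0.3114764 ]
 [-0.00119153 -0.22025093 -0.97544252  1.04170481]
 [ 0.          0.          0.          1.        ]]
[[293.44915081   0.         259.14128174]
 [  0.         293.44915081 187.68614367]
 [  0.           0.           1.        ]] -0.03043417878564122 [[-4.23025871e-04 -9.45391285e-01 -3.25937324e-01  8.47865427e-02]
 [ 9.99999305e-01 -4.11874586e-05 -1.17840850e-03  8.11360424e-04]
 [ 1.10063260e-03 -3.25937596e-01  9.45390645e-01 -1.21728140e-01]
 [ 0.00000000e+00  0.00000000e+00  0.00000000e+00  1.00000000e+00]]
```
View pics/scene0.png

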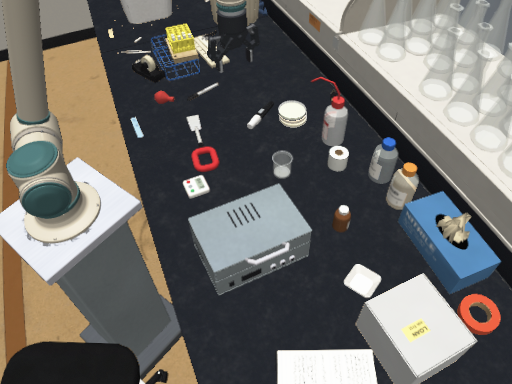

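View pics/top0.png

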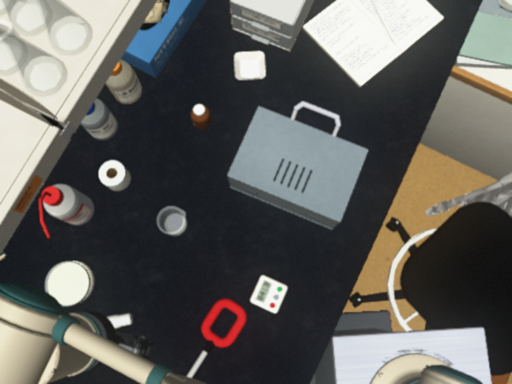

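The scene view shows the logger near (250,240), with its handle at (268,253). In the top view its top face spans (260,107), (368,150), (335,220) and (229,180), with the handle at (318,115). The front therefore faces away from the robot. Bystanders: beaker at (172,221), bottle at (200,115), timer at (268,293).

Create h.py:
```python
import numpy as np,cv2
from scipy.spatial.transform import Rotation as R
def wristT(s,d):
    q=s["ee_rot"];T=np.eye(4);T[:3,:3]=R.from_quat([q[1],q[2],q[3],q[0]]).as_matrix();T[:3,3]=s["position"]
    return T@d["hand_eye"]
def undist(d,uv):
    K=np.array(d["camera_matrix"]);dist=np.array([float(d["k1"]),0,0,0])
    return cv2.undistortPoints(np.float64(uv).reshape(-1,1,2),K,dist).reshape(-1,2)
def rays(d,T,uv):
    n=undist(d,uv);v=np.c_[n,np.ones(len(n))]@T[:3,:3].T
    return T[:3,3],v
def plane(d,T,uv,z):
    o,v=rays(d,T,uv);return o+v*((z-o[2])/v[:,2])[:,None]
def proj(d,T,P):
    P=np.atleast_2d(P);c=(P-T[:3,3])@T[:3,:3];n=c[:,:2]/c[:,2:]
    n=n*(1+float(d["k1"])*(n**2).sum(1))[:,None];K=np.array(d["camera_matrix"])
    return n@K[:2,:2].T+K[:2,2]
def tri(o1,v1,o2,v2):
    A=np.c_[v1,-v2];t=np.linalg.lstsq(A,o2-o1,rcond=None)[0]
    a=o1+t[0]*v1;b=o2+t[1]*v2;return (a+b)/2,np.linalg.norm(a-b)
```

Run:
```python
from h import *
d=dict(np.load("pics/top0.npz"));im=d["img"]
for p in[(280,130),(330,160),(250,170),(290,205),(318,106),(350,190),(336,222)]:print(p,im[p[1],p[0]])
hsv=cv2.cvtColor(im,cv2.COLOR_RGB2HSV);print([hsv[y,x] for x,y in[(280,130),(330,160),(290,205)]])
top=im[130,280].astype(int)
m=(np.abs(im.astype(int)-top).max(2)<14).astype(np.uint8)
m=cv2.morphologyEx(m,cv2.MORPH_CLOSE,np.ones((9,9)))
m=cv2.morphologyEx(m,cv2.MORPH_OPEN,np.ones((5,5)))
cs,_=cv2.findContours(m,0,1);c=max(cs,key=cv2.contourArea)
print(cv2.approxPolyDP(c,4,True).reshape(-1,2))
P=plane(d,d["T"],c.reshape(-1,2),.114)[:,:2]
print(cv2.minAreaRect((P*1000).astype(np.float32)))
o=im.copy();cv2.drawContours(o,[c],-1,(255,0,0),1)
t=cv2.resize(o[90:240,210:390],None,fx=4,fy=4,interpolation=cv2.INTER_CUBIC)
cv2.imwrite("pics/t1.png",t[:,:,::-1])
```

```text
(280, 130) [150 166 170]
(330, 160) [147 162 167]
(250, 170) [144 159 164]
(290, 205) [72 78 77]
(318, 106) [87 88 91]
(350, 190) [145 160 164]
(336, 222) [72 77 76]
[array([ 96,  30, 170], dtype=uint8), array([ 98,  31, 167], dtype=uint8), array([85, 20, 78], dtype=uint8)]
[[258 109]
 [230 175]
 [340 218]
 [365 150]
 [293 117]]
((495.72869873046875, 213.83489990234375), (236.5238494873047, 162.5537109375), 63.9334831237793)
```

View pics/t1.png

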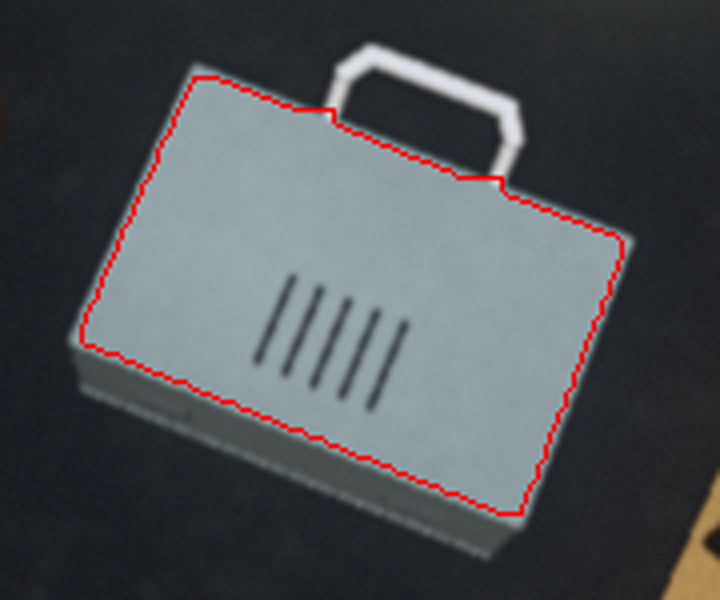

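The red contour follows the top face, centre about (0.496, 0.214) and yaw about 154°. I'll turn the tool so it closes along logger x, then move over the handle.

```bash
python3 steer.py '[{"rz":0.1205}, {"rz":0.1205}, {"rz":0.1205}, {"rz":0.1205}, {"rz":0.1205}]' >/dev/null
python3 steer.py '[{"rz":0.1205}, {"rz":0.1205}, {"rz":0.1205}, {"rz":0.1205}, {"rz":0.1205}]'>/dev/null
python3 steer.py '[{"rz":0.1205}, {"rz":0.1205}, {"rz":0.1205}, {"rz":0.1205}]'
python3 steer.py '[{"pos":[-0.01, 0.033, 0]}, {"pos":[-0.01, 0.033, 0]}, {"pos":[-0.01, 0.033, 0]}, {"pos":[-0.01, 0.033, 0]}, {"pos":[-0.01, 0.033, 0]}]'
python3 steer.py '[{"pos":[-0.01, 0.033, 0]}, {"pos":[-0.01, 0.033, 0]}, {"pos":[-0.01, 0.033, 0]}, {"pos":[-0.01, 0.033, 0]}, {"pos":[-0.01, 0.033, 0]}]'
python3 steer.py '[{"pos":[-0.01, 0.033, 0]}, {"pos":[-0.01, 0.033, 0]}, {"pos":[-0.01, 0.033, 0]}, {"pos":[-0.01, 0.033, 0]}, {"pos":[-0.01, 0.033, 0]}]'
python3 steer.py '[{"pos":[-0.01, 0.033, 0]}, {}, {}]'
python3 - <<'E'
from h import *
from rig import manip
s=manip.get_state();d=manip.get_image("wrist");T=wristT(s,d)
np.savez("pics/w1.npz",T=T,**d);cv2.imwrite("pics/w1.png",d["img"][...,::-1])
print(s["position"],s["qpos"],np.degrees(np.arctan2(T[1,0],T[0,0])))
c=np.array([.496,.214]);a=np.radians(153.9);Rz=np.array([[np.cos(a),-np.sin(a)],[np.sin(a),np.cos(a)]])
for p in[(-.11,0,.135),(-.08,.12,.114),(-.08,-.12,.114),(-.110,.036,.135),(-.11,-.036,.135)]:
    print(p,proj(d,T,np.r_[c+Rz@p[:2],p[2]]))
E
```

```text
clock: 1.32
position: [0.191, 0.5421, 0.2529]
ee_rot: [0.0, 0.85, 0.527, -0.0]
contact_force: [-0.2, -0.5, -0.5]
width: 0.0853
gripper_force: 0.0
clock: 1.73
position: [0.3181, 0.4236, 0.253]
ee_rot: [0.0, 0.848, 0.53, -0.0]
contact_force: [1.4, 0.4, 0.5]
width: 0.0855
gripper_force: 0.0
clock: 2.15
position: [0.4444, 0.3061, 0.2531]
ee_rot: [-0.0, 0.848, 0.529, -0.0]
contact_force: [0.6, 0.4, 0.1]
width: 0.0857
gripper_force: 0.0
clock: 2.57
position: [0.5707, 0.1886, 0.253]
ee_rot: [-0.0, 0.848, 0.529, -0.0]
contact_force: [0.3, 0.1, -0.0]
width: 0.085
gripper_force: 0.0
clock: 2.82
position: [0.596, 0.1651, 0.2523]
ee_rot: [-0.0, 0.849, 0.528, -0.001]
contact_force: [-0.3, 1.4, 0.2]
width: 0.0852
gripper_force: 0.0
[0.59600488 0.16510361 0.25233421] [1.57674898e-01 3.42735023e-01 1.40862812e+00 2.05941838e-04
 1.39166008e+00 6.15642734e-01] -26.266183367091568
(-0.11, 0, 0.135) [[258.68367328 189.99714633]]
(-0.08, 0.12, 0.114) [[231.1227638  289.00396268]]
(-0.08, -0.12, 0.114) [[220.99491713  40.86215906]]
(-0.11, 0.036, 0.135) [[258.81960735 227.44811687]]
(-0.11, -0.036, 0.135) [[258.53497372 148.882451  ]]
```

View pics/w1.png

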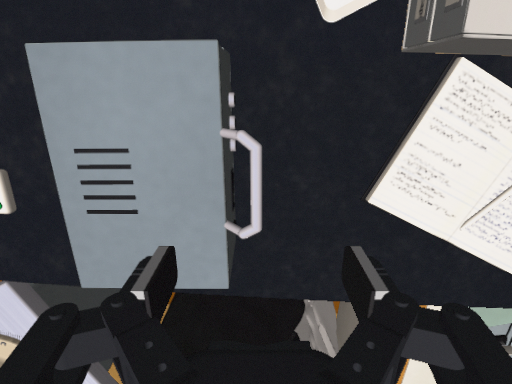

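The wrist view shows the handle bar at column 256, rows 147–232, and the top-face corners at (27,44), (219,40), (229,289) and (80,288). That is within 2 px of the prediction. I'll refine the pose from this.

Run:
```python
from h import *
d=dict(np.load("pics/w1.npz"));T=d["T"];im=d["img"]
ref=im[100,150].astype(int);m=(np.abs(im.astype(int)-ref).max(2)<18).astype(np.uint8)
m[:, 235:]=0;m=cv2.morphologyEx(m,cv2.MORPH_CLOSE,np.ones((9,9)));m=cv2.morphologyEx(m,cv2.MORPH_OPEN,np.ones((15,15)))
c=max(cv2.findContours(m,0,1)[0],key=cv2.contourArea)
P=plane(d,T,c.reshape(-1,2),.114)[:,:2]
print(cv2.approxPolyDP(c,5,True).reshape(-1,2).tolist(),cv2.minAreaRect((P*1000).astype(np.float32)))
# front edge line fit
e=[(x.max(),r) for r in list(range(60,125))+list(range(240,275)) if len(x:=np.where(m[r])[0])]
E=plane(d,T,np.array(e)+[.5,0],.114)[:,:2];l=cv2.fitLine(E.astype(np.float32),cv2.DIST_HUBER,0,.01,.01).ravel();print("front edge",l,np.degrees(np.arctan2(l[1],l[0])))
# handle bar
h=(im.min(2)>150).astype(np.uint8);rr=[];
for r in range(155,225):
    x=np.where(h[r,245:270])[0]
    if len(x)>3: rr.append((245+x.mean(),r))
H=plane(d,T,rr,.137)[:,:2];l2=cv2.fitLine(H.astype(np.float32),cv2.DIST_HUBER,0,.01,.01).ravel();print("bar",l2,np.degrees(np.arctan2(l2[1],l2[0])))
```

```text
[[28, 44], [82, 286], [121, 287], [140, 259], [158, 245], [173, 245], [178, 287], [227, 287], [221, 148], [230, 147], [231, 121], [219, 120], [216, 41]] ((498.2333984375, 214.27798461914062), (239.4573974609375, 168.2381591796875), 63.8940544128418)
front edge [0.44063437 0.89768666 0.5831938  0.2183531 ] 63.855633
bar [0.43826637 0.89884514 0.5933091  0.16846386] 64.006676
```

```bash
python3 steer.py '[{"pos":[0, -0.0035, 0.02]}, {"pos":[0, 0, 0.03]}, {"pos":[0, 0, 0.03]}, {"pos":[0, 0, 0.02]}, {"pos":[0, 0, 0.012]}]' .045
python3 steer.py '[{}, {}, {}, {}, {}]' 0 30
python3 steer.py '[{}, {}, {}]' 0 30
```

```text
clock: 3.28
position: [0.5887, 0.1693, 0.1386]
ee_rot: [-0.001, 0.848, 0.53, -0.002]
contact_force: [0.0, 0.5, 0.2]
width: 0.0452
gripper_force: 0.0
clock: 3.7
position: [0.5938, 0.1681, 0.1429]
ee_rot: [0.001, 0.848, 0.53, 0.002]
contact_force: [4.1, -2.6, -1.3]
width: 0.0089
gripper_force: 29.5
clock: 3.95
position: [0.5939, 0.168, 0.1424]
ee_rot: [0.001, 0.848, 0.529, 0.002]
contact_force: [4.6, -2.6, -1.2]
width: 0.0087
gripper_force: 29.6
```

```bash
python3 -c "
import numpy as np
t=np.linspace(0,1.74,21);p=t+np.arctan2(65,190);r=np.hypot(65,190)
y=np.round(r*np.cos(p)/1000,4);z=np.round(r*np.sin(p)/1000,4)
for i in range(0,20,5):print(';'.join('0 %.4g %.4g 0'%(y[k+1]-y[k],-(z[k+1]-z[k])) for k in range(i,i+5)))"
```

```text
0 -0.0064 -0.0163 0;0 -0.0077 -0.0156 0;0 -0.0091 -0.0149 0;0 -0.0104 -0.0141 0;0 -0.0115 -0.0131 0
0 -0.0126 -0.0121 0;0 -0.0136 -0.0109 0;0 -0.0146 -0.0097 0;0 -0.0153 -0.0084 0;0 -0.016 -0.007 0
0 -0.0165 -0.0057 0;0 -0.017 -0.0041 0;0 -0.0172 -0.0027 0;0 -0.0174 -0.0012 0;0 -0.0175 0.0004 0
0 -0.0174 0.0019 0;0 -0.0171 0.0033 0;0 -0.0168 0.0049 0;0 -0.0163 0.0063 0;0 -0.0157 0.0077 0
```

```bash
python3 steer.py '[{"pos":[0, -0.0064, -0.0163]}, {"pos":[0, -0.0077, -0.0156]}, {"pos":[0, -0.0091, -0.0149]}, {"pos":[0, -0.0104, -0.0141]}, {"pos":[0, -0.0115, -0.0131]}]'
python3 steer.py '[{"pos":[0, -0.0126, -0.0121]}, {"pos":[0, -0.0136, -0.0109]}, {"pos":[0, -0.0146, -0.0097]}, {"pos":[0, -0.0153, -0.0084]}, {"pos":[0, -0.016, -0.007]}]' | head -5
```

```text
clock: 4.37
position: [0.5538, 0.1876, 0.2176]
ee_rot: [0.002, 0.848, 0.529, 0.003]
contact_force: [6.1, -2.5, 0.6]
width: 0.0084
gripper_force: 29.4
clock: 4.78
position: [0.4893, 0.2192, 0.2671]
ee_rot: [0.003, 0.848, 0.529, 0.004]
contact_force: [4.6, -2.1, 6.1]
width: 0.0086
```

```bash
python3 steer.py '[{"pos":[0, -0.0165, -0.0057]}, {"pos":[0, -0.017, -0.0041]}, {"pos":[0, -0.0172, -0.0027]}, {"pos":[0, -0.0174, -0.0012]}, {"pos":[0, -0.0175, 0.0004]}]'
python3 steer.py '[{"pos":[0, -0.0174, 0.0019]}, {"pos":[0, -0.0171, 0.0033]}, {"pos":[0, -0.0168, 0.0049]}, {"pos":[0, -0.0163, 0.0063]}, {"pos":[0, -0.0157, 0.0077]}]'
python3 steer.py '[{}, {}]'
python3 - <<'E'
from h import *
from rig import manip
d=manip.get_image("scene");cv2.imwrite("pics/s2.png",cv2.resize(d["img"][120:330,120:380],None,fx=3,fy=2.8)[...,::-1])
E
```

```text
clock: 5.2
position: [0.4095, 0.2582, 0.2787]
ee_rot: [-0.0, 0.848, 0.529, 0.002]
contact_force: [3.5, 0.7, -5.5]
width: 0.0085
gripper_force: 30.3
clock: 5.62
position: [0.3348, 0.2946, 0.2536]
ee_rot: [0.0, 0.848, 0.53, 0.002]
contact_force: [31.6, -20.4, 43.9]
width: 0.0089
gripper_force: 38.6
clock: 5.78
position: [0.3353, 0.2942, 0.2538]
ee_rot: [0.001, 0.848, 0.53, 0.002]
contact_force: [4.1, -0.6, 2.0]
width: 0.0087
gripper_force: 31.3
```

View pics/s2.png

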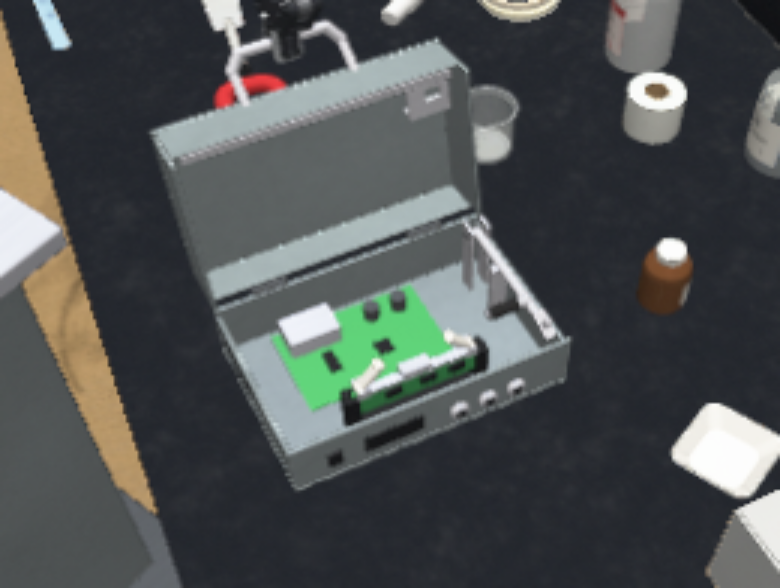

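The hood is leaning back on its stop. The levers are standing at crop (368,375) and (460,342), the pad is at (415,362), and the rod lies at the right wall with its peg near (500,300). I'll release and go above the peg.

```bash
python3 steer.py '[{}, {}, {}, {"pos":[0, 0, -0.01]}, {"pos":[0, 0, -0.02]}]' .035
python3 steer.py '[{"pos":[0, 0, -0.03]}, {"pos":[0, 0.03, 0]}, {"pos":[0, 0.035, 0]}, {"pos":[0.02, 0.038, 0]}, {"pos":[0.02, 0.038, 0]}]' 
python3 steer.py '[{"pos":[0.02, 0.038, 0]}, {"pos":[0.022, 0.0343, 0]}, {"pos":[0, 0, 0.03]}, {"pos":[0, 0, 0.03]}, {}]'
python3 - <<'E'
from h import *
from rig import manip
s=manip.get_state();d=manip.get_image("wrist");T=wristT(s,d)
np.savez("pics/w2.npz",T=T,**d);cv2.imwrite("pics/w2.png",d["img"][...,::-1])
u=np.array([.898,-.44]);v=np.array([.44,.898]);print(s["position"]@np.array([[.898,-.44,0],[.44,.898,0],[0,0,1]]).T)
for p in[(-.036,-.082,.082),(-.036,-.103,.082),(-.064,-.103,.082),(.048,-.103,.082),(-.045,0,.07)]:
    xy=u*(.349-p[0])+v*(.4115-p[1]);print(p,proj(d,T,np.r_[xy,p[2]]))
E
```

```text
clock: 6.25
position: [0.3331, 0.2929, 0.281]
ee_rot: [-0.0, 0.848, 0.529, -0.003]
contact_force: [-0.2, 0.8, 0.4]
width: 0.0347
gripper_force: 0.0
clock: 6.67
position: [0.4774, 0.2671, 0.314]
ee_rot: [-0.0, 0.849, 0.529, 0.001]
contact_force: [1.0, 1.1, -0.0]
width: 0.0355
gripper_force: 0.0
clock: 7.08
position: [0.5561, 0.2723, 0.2462]
ee_rot: [-0.002, 0.849, 0.529, -0.007]
contact_force: [-1.5, -0.5, -1.4]
width: 0.0347
gripper_force: 0.0
[0.37953907 0.48919362 0.24620905]
(-0.036, -0.082, 0.082) [[266.98170444 168.98433298]]
(-0.036, -0.103, 0.082) [[267.14997739 148.46104854]]
(-0.064, -0.103, 0.082) [[295.59138846 148.51551085]]
(0.048, -0.103, 0.082) [[182.27655603 148.43250669]]
(-0.045, 0, 0.07) [[274.12826663 235.27216034]]
```

View pics/w2.png

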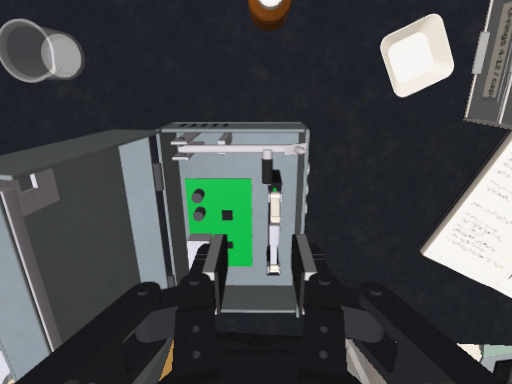

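The peg spans rows 150–183 at column 267, exactly as predicted, and the card pad is at (275,235).

```bash
cat > pos.py <<'E'
from h import *
from rig import manip
s=manip.get_state();p=s["position"]
# logger x,y,z of TCP
print("logger",np.round([.349-(p[0]*.898-p[1]*.44),.4115-(p[0]*.44+p[1]*.898),p[2]],4),"t",round(s["clock"],2),"F",np.round(s["contact_force"],1),"w",round(s["width"],4),"yaw",round(2*np.degrees(np.arctan2(s["ee_rot"][2],s["ee_rot"][1]))-63.9,2))
E
python3 steer.py '[{}, {}]' >/dev/null; python3 pos.py
```

```text
logger [-0.0327 -0.0808  0.2551] t 7.3 F [0.7 0.9 0.9] w 0.035 yaw 0.04
```

```bash
python3 steer.py '[{"pos":[0.002, 0.0033, 0.035]}, {"pos":[0, 0, 0.035]}, {"pos":[0, 0, 0.035]}, {"pos":[0, 0, 0.03]}, {"pos":[0, 0, 0.026]}]' >/dev/null; python3 steer.py '[{}]' ; python3 pos.py
python3 steer.py '[{}, {}, {}, {}, {}]' 0 25;python3 pos.py
python3 -c "
import numpy as np
t=np.linspace(0,1.76,21);r=84
y=np.round(r*np.cos(t)/1000,4);z=np.round(r*np.sin(t)/1000,4)
for i in range(0,20,5):print(';'.join('0 %.4g %.4g 0'%(y[k+1]-y[k],-(z[k+1]-z[k])) for k in range(i,i+5)))"
```

```text
clock: 7.8
position: [0.56, 0.2734, 0.0887]
ee_rot: [-0.001, 0.848, 0.53, -0.003]
contact_force: [-1.1, -0.3, 0.0]
width: 0.0351
gripper_force: 0.0
logger [-0.0336 -0.0804  0.0887] t 7.8 F [-1.1 -0.3  0. ] w 0.0351 yaw 0.05
clock: 8.22
position: [0.564, 0.275, 0.0938]
ee_rot: [0.0, 0.848, 0.529, 0.003]
contact_force: [0.2, 2.4, 2.5]
width: 0.009
gripper_force: 26.5
logger [-0.0365 -0.0836  0.0938] t 8.22 F [0.2 2.4 2.5] w 0.009 yaw 0.02
0 -0.0003 -0.0074 0;0 -0.001 -0.0073 0;0 -0.0016 -0.0072 0;0 -0.0023 -0.0071 0;0 -0.0028 -0.0068 0
0 -0.0034 -0.0065 0;0 -0.004 -0.0062 0;0 -0.0046 -0.0059 0;0 -0.005 -0.0054 0;0 -0.0055 -0.0049 0
0 -0.0059 -0.0045 0;0 -0.0062 -0.0039 0;0 -0.0066 -0.0034 0;0 -0.0069 -0.0027 0;0 -0.0071 -0.0022 0
0 -0.0072 -0.0015 0;0 -0.0073 -0.0009 0;0 -0.0074 -0.0002 0;0 -0.0074 0.0004 0;0 -0.0073 0.0011 0
```

```bash
python3 steer.py '[{"pos":[0, -0.0003, -0.0074]}, {"pos":[0, -0.001, -0.0073]}, {"pos":[0, -0.0016, -0.0072]}, {"pos":[0, -0.0023, -0.0071]}, {"pos":[0, -0.0028, -0.0068]}]'>/dev/null; python3 pos.py
python3 steer.py '[{"pos":[0, -0.0034, -0.0065]}, {"pos":[0, -0.004, -0.0062]}, {"pos":[0, -0.0046, -0.0059]}, {"pos":[0, -0.005, -0.0054]}, {"pos":[0, -0.0055, -0.0049]}]'>/dev/null; python3 pos.py
python3 steer.py '[{"pos":[0, -0.0059, -0.0045]}, {"pos":[0, -0.0062, -0.0039]}, {"pos":[0, -0.0066, -0.0034]}, {"pos":[0, -0.0069, -0.0027]}, {"pos":[0, -0.0071, -0.0022]}]'>/dev/null; python3 pos.py
python3 steer.py '[{"pos":[0, -0.0072, -0.0015]}, {"pos":[0, -0.0073, -0.0009]}, {"pos":[0, -0.0074, -0.0002]}, {"pos":[0, -0.0074, 0.0004]}, {"pos":[0, -0.0073, 0.0011]}]'>/dev/null; python3 pos.py
python3 steer.py '[{"pos":[0, -0.002, 0]}, {"pos":[0, -0.001, 0]}, {}]'>/dev/null; python3 pos.py
```

```text
logger [-0.0294 -0.0835  0.1293] t 8.63 F [ 4.7  1.9 -2.1] w 0.0087 yaw 0.03
logger [-0.009  -0.0835  0.1595] t 9.05 F [ 7.3 -1.6  4.6] w 0.0088 yaw 0.06
logger [ 0.023  -0.0836  0.178 ] t 9.47 F [ 6.1 -2.9 12.4] w 0.0083 yaw 0.05
logger [ 0.0567 -0.0838  0.1795] t 9.88 F [ 28.9 -18.2  15.2] w 0.0082 yaw 0.15
logger [ 0.0565 -0.0837  0.1796] t 10.13 F [ 22.  -13.    9.9] w 0.0086 yaw 0.09
```

```bash
python3 steer.py '[{"pos":[0, 0.004, 0]}, {}]'>/dev/null; python3 pos.py
python3 - <<'E'
from h import *
from rig import manip
s=manip.get_state();d=manip.get_image("scene");im=d["img"];np.savez("pics/s3.npz",**d)
u=np.array([.898,-.44]);v=np.array([.44,.898])
c=proj(d,d["T"],np.r_[u*(.349-.06)+v*(.4115+.09),.15])[0].astype(int);print(c)
x,y=c-[60,50];cv2.imwrite("pics/s3.png",cv2.resize(im[y:y+100,x:x+120],None,fx=6,fy=6,interpolation=cv2.INTER_CUBIC)[...,::-1])
for p in[(.0638,-.103,.1645),(.069,-.103,.192),(.048,-.103,.082)]:
    print(6*(proj(d,d["T"],np.r_[u*(.349-p[0])+v*(.4115-p[1]),p[2]])[0]-[x,y]))
E
```

```text
logger [ 0.0565 -0.0836  0.1793] t 10.3 F [10.7 -6.5 12.3] w 0.0082 yaw 0.01
[272 182]
[386.77144299 259.7752399 ]
[381.74525191 201.83442027]
[400.95580005 421.8378661 ]
```

View pics/s3.png

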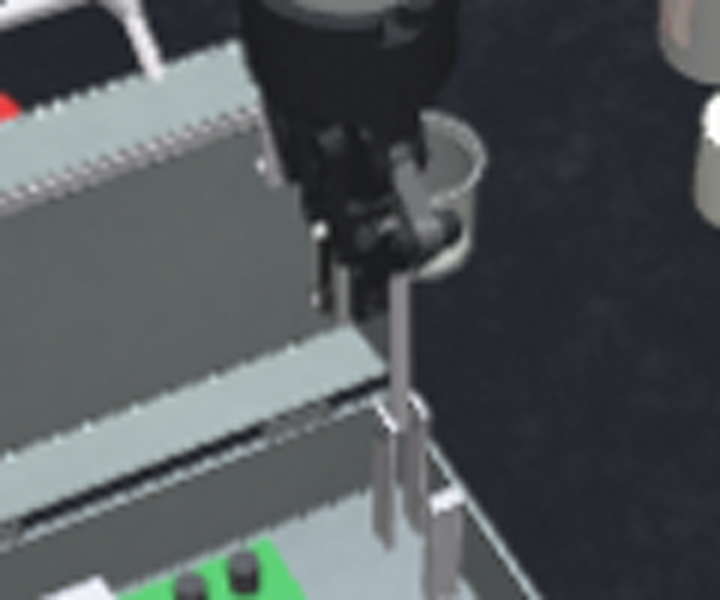

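The rod is nearly upright, with its lower end at crop (401,420) and the grip near (398,275). The gripper body is right beside the hood, so it may be blocking the last degrees. I'll release and push the peg from the front with shut fingers instead.

```bash
python3 steer.py '[{}, {}, {}]' .024 >/dev/null; python3 pos.py
python3 steer.py '[{"pos":[0, 0, -0.02]}, {"pos":[0, 0, -0.03]}, {"pos":[0, 0.02, -0.01]}, {"pos":[0, 0.025, 0]}, {}]' >/dev/null; python3 steer.py '[{}, {}]' 0 >/dev/null; python3 pos.py
python3 - <<'E'
from h import *
from rig import manip
s=manip.get_state();d=manip.get_image("wrist");T=wristT(s,d);np.savez("pics/w4.npz",T=T,**d)
e=manip.get_image("scene");im=e["img"];np.savez("pics/s4.npz",**e)
a=cv2.resize(im[120:250,210:330],None,fx=3.2,fy=3.2);b=cv2.resize(d["img"],(512,384))[:, 100:480]
H=max(a.shape[0],b.shape[0]);o=np.zeros((H,a.shape[1]+b.shape[1],3),np.uint8);o[:a.shape[0],:a.shape[1]]=a;o[:b.shape[0],a.shape[1]:]=b
cv2.imwrite("pics/c4.png",o[...,::-1]);print(a.shape)
u=np.array([.898,-.44]);v=np.array([.44,.898])
for th in(1.6,1.68,1.76):
  for r in(.084,.112):
    P=np.r_[u*(.349-.048+r*np.cos(th))+v*(.4115+.103),.082+r*np.sin(th)]
    print(th,r,(proj(e,e["T"],P)[0]-[210,120])*3.2,proj(d,T,P)[0]-[100,0]+[384,0])
E
```

```text
logger [ 0.0531 -0.0841  0.1798] t 10.6 F [18.4 -9.9 12.1] w 0.024 yaw 0.06
logger [ 0.019 -0.081  0.234] t 11.18 F [0.7 0.2 0.5] w 0.0009 yaw 0.01
(416, 384, 3)
1.6 0.084 [221.32219906 187.56853909] [498.21920929 183.56897738]
1.6 0.112 [221.70247508 160.06340642] [489.90393103 198.52646219]
1.68 0.084 [216.96966469 181.95711272] [488.53399563 183.35068899]
1.68 0.112 [215.77660449 152.59684208] [475.09032931 198.13068793]
1.76 0.084 [212.67911475 176.94727176] [479.15063255 182.88905933]
1.76 0.112 [209.95554306 145.98639081] [460.85861086 197.30671332]
```

View pics/c4.png

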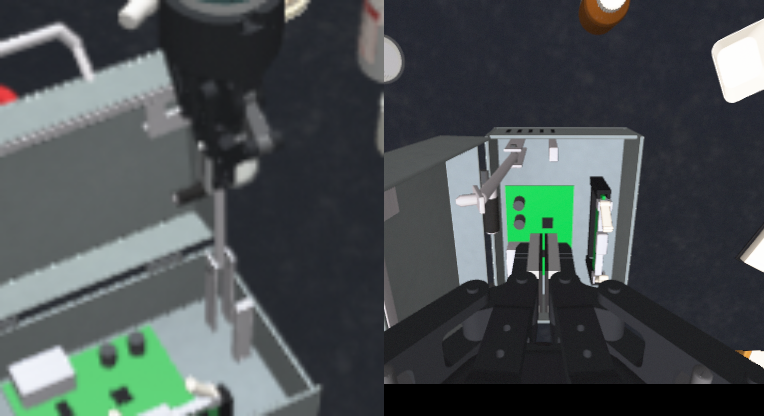

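The rod stands at about 1.68: the wrist crop shows the peg root at (488,185) and the crosspiece at (477,199). I'll push it the last 0.08 rad with shut fingers.

```bash
python3 steer.py '[{"pos":[0, 0, 0.02]}, {"pos":[0, 0, 0.02]}, {"pos":[0, 0, 0.022]}, {}, {}]' >/dev/null; python3 pos.py
python3 steer.py '[{"pos":[0, -0.006, 0]}, {"pos":[0, -0.006, 0]}, {"pos":[0, -0.004, 0]}, {"pos":[0, -0.003, 0]}, {}]' >/dev/null; python3 pos.py
python3 steer.py '[{"pos":[0, -0.003, 0]}, {"pos":[0, -0.003, 0]}, {}]' >/dev/null; python3 pos.py
python3 steer.py '[{"pos":[0, -0.002, 0]}, {"pos":[0, -0.001, 0]}, {}]' >/dev/null; python3 pos.py
```

```text
logger [ 0.0194 -0.0813  0.1712] t 11.7 F [1.4 0.7 0.1] w -0.0002 yaw 0.07
logger [ 0.0379 -0.0823  0.173 ] t 12.12 F [-0.2  0.6 -0.1] w -0.0 yaw 0.08
logger [ 0.0436 -0.0821  0.1723] t 12.37 F [-0.6 -0.4  0.8] w 0.0004 yaw 0.04
logger [ 0.045  -0.0821  0.1722] t 12.62 F [ 3.3 -2.3 -1. ] w 0.0 yaw 0.05
```

```bash
python3 steer.py '[{"pos":[0, -0.002, 0]}, {"pos":[0, -0.001, 0]}, {}]' >/dev/null; python3 pos.py
python3 steer.py '[{"pos":[0, 0.01, 0]}, {"pos":[0, 0.02, 0]}, {"pos":[0, 0.02, -0.02]}, {"pos":[0, 0, -0.03]}, {}]' >/dev/null; python3 pos.py
python3 - <<'E'
from h import *
from rig import manip
s=manip.get_state();d=manip.get_image("wrist");T=wristT(s,d)
cv2.imwrite("pics/w5.png",cv2.resize(d["img"][100:260,60:260],None,fx=3,fy=3)[...,::-1])
u=np.array([.898,-.44]);v=np.array([.44,.898])
for th in(1.68,1.72,1.76):
  for r in(.084,.112):
    P=np.r_[u*(.349-.048+r*np.cos(th))+v*(.4115+.103),.082+r*np.sin(th)]
    print(th,r,(proj(d,T,P)[0]-[60,100])*3)
E
```

```text
logger [ 0.0455 -0.0822  0.1722] t 12.87 F [ 7.6 -4.9 -2.7] w -0.0001 yaw 0.07
logger [-0.0033 -0.0842  0.2271] t 13.28 F [0.9 1.4 1.8] w -0.0003 yaw -0.06
1.68 0.084 [327.44478485 276.69510818]
1.68 0.112 [270.34348823 325.2912678 ]
1.72 0.084 [313.10995363 276.07655408]
1.72 0.112 [248.54661225 324.15711439]
1.76 0.084 [299.12491103 275.26157275]
1.76 0.112 [227.42078651 322.67724724]
```

View pics/w5.png

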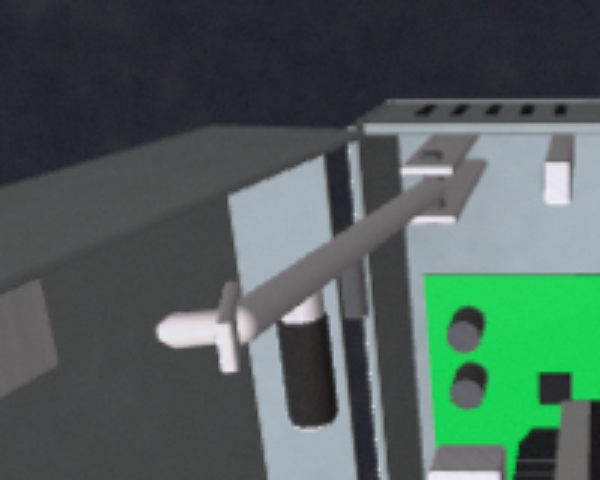

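The crosspiece is at crop (228,325), which matches the prediction for 1.76, so the rod is at its stop. Back to the hood handle.

```bash
python3 steer.py '[{"pos":[0, 0, -0.035]}, {"pos":[0, 0, -0.035]}, {"pos":[-0.01, 0, -0.015]}, {"pos":[-0.02, -0.03, 0]}, {"pos":[-0.02, -0.03, 0]}]' .04 >/dev/null
python3 steer.py '[{"pos":[-0.02, -0.03, 0]}, {"pos":[-0.014, -0.03, 0]}, {"pos":[0, -0.03, 0]}, {"pos":[0, -0.03, 0]}, {}]' >/dev/null;python3 steer.py '[{}]' >/dev/null; python3 pos.py
```

```text
logger [0.1811 0.0027 0.3067] t 14.25 F [ 0.6  0.6 -0.2] w 0.0403 yaw 0.2
```

```bash
python3 steer.py '[{"pos":[0.0025, 0.0035, 0.02]}, {"pos":[0, 0, 0.02]}, {"pos":[0, 0, 0.013]}, {}, {}]' >/dev/null; python3 pos.py
python3 steer.py '[{}, {}, {}, {}, {}]' 0 30 >/dev/null; python3 pos.py
python3 -c "
import numpy as np
t=np.linspace(1.745,1.17,24);p=t+np.arctan2(65,190);r=np.hypot(65,190)
y=np.round(r*np.cos(p)/1000,4);z=np.round(r*np.sin(p)/1000,4)
print(np.round(t,3))
for i in range(0,23,5):print(';'.join('0 %.4f %.4f 0'%(y[k+1]-y[k],-(z[k+1]-z[k])) for k in range(i,min(23,i+5))), t[min(23,i+5)],.08-y[min(23,i+5)])"
```

```text
logger [ 1.752e-01 -2.000e-04  2.533e-01] t 14.67 F [ 0.8 -0.3 -0.3] w 0.0395 yaw -0.02
logger [ 0.1758 -0.0011  0.2549] t 15.08 F [-2.4  0.3  2.3] w 0.0088 yaw 0.03
[1.745 1.72  1.695 1.67  1.645 1.62  1.595 1.57  1.545 1.52  1.495 1.47
 1.445 1.42  1.395 1.37  1.345 1.32  1.295 1.27  1.245 1.22  1.195 1.17 ]
0 0.0044 -0.0023 0;0 0.0045 -0.0023 0;0 0.0045 -0.0021 0;0 0.0046 -0.0021 0;0 0.0046 -0.0019 0 1.62 0.1543
0 0.0047 -0.0018 0;0 0.0048 -0.0017 0;0 0.0047 -0.0015 0;0 0.0048 -0.0015 0;0 0.0049 -0.0013 0 1.495 0.13040000000000002
0 0.0048 -0.0012 0;0 0.0050 -0.0011 0;0 0.0049 -0.0009 0;0 0.0049 -0.0008 0;0 0.0050 -0.0007 0 1.37 0.1058
0 0.0050 -0.0006 0;0 0.0050 -0.0005 0;0 0.0050 -0.0003 0;0 0.0050 -0.0002 0;0 0.0050 -0.0001 0 1.2449999999999999 0.0808
0 0.0051 -0.0000 0;0 0.0050 0.0002 0;0 0.0050 0.0003 0 1.17 0.06570000000000001
```

```bash
python3 steer.py '[{"pos":[0, 0.0044, -0.0023]}, {"pos":[0, 0.0045, -0.0023]}, {"pos":[0, 0.0045, -0.0021]}, {"pos":[0, 0.0046, -0.0021]}, {"pos":[0, 0.0046, -0.0019]}]'>/dev/null; python3 pos.py
python3 steer.py '[{"pos":[0, 0.0047, -0.0018]}, {"pos":[0, 0.0048, -0.0017]}, {"pos":[0, 0.0047, -0.0015]}, {"pos":[0, 0.0048, -0.0015]}, {"pos":[0, 0.0049, -0.0013]}]'>/dev/null; python3 pos.py
python3 steer.py '[{"pos":[0, 0.0048, -0.0012]}, {"pos":[0, 0.005, -0.0011]}, {"pos":[0, 0.0049, -0.0009]}, {"pos":[0, 0.0049, -0.0008]}, {"pos":[0, 0.005, -0.0007]}]'>/dev/null; python3 pos.py
```

```text
logger [ 0.1524 -0.001   0.2655] t 15.5 F [-1.8  3.3  4.1] w 0.0088 yaw 0.02
logger [ 0.1283 -0.001   0.2729] t 15.92 F [0.5 5.4 1.5] w 0.0086 yaw 0.02
logger [ 0.1038 -0.0007  0.2775] t 16.33 F [1.5 4.  0.8] w 0.0087 yaw 0.03
```

```bash
python3 steer.py '[{"pos":[0, 0.005, -0.0006]}, {"pos":[0, 0.005, -0.0005]}, {"pos":[0, 0.005, -0.0003]}, {}, {}]'>/dev/null; python3 pos.py
python3 steer.py '[{"pos":[0, 0.0025, -0.0001]}, {"pos":[0, 0.0025, -0.0001]}, {}]'>/dev/null; python3 pos.py
```

```text
logger [ 0.0888 -0.0005  0.2785] t 16.75 F [2.4 5.1 1. ] w 0.0083 yaw 0.0
logger [ 0.0845 -0.0005  0.2787] t 17.0 F [1.5 5.1 1.1] w 0.0087 yaw 0.03
```

```bash
for i in 1; do python3 steer.py '[{"pos":[0, 0.0025, 0]}, {"pos":[0, 0.0025, 0]}, {}]'>/dev/null; python3 pos.py; done
python3 steer.py '[{"pos":[0, 0.0015, 0.0001]}, {"pos":[0, 0.0015, 0.0001]}, {}]'>/dev/null; python3 pos.py
python3 steer.py '[{"pos":[0, 0.0015, 0.0001]}, {"pos":[0, 0.0015, 0.0001]}, {}]'>/dev/null; python3 pos.py
```

```text
logger [ 0.0795 -0.0005  0.2789] t 17.25 F [1.9 4.2 1.3] w 0.0087 yaw 0.03
logger [ 0.0764 -0.0005  0.2789] t 17.5 F [1.2 4.2 3.5] w 0.0087 yaw 0.03
logger [ 0.073  -0.0005  0.2786] t 17.75 F [1.1 4.2 3.3] w 0.0089 yaw 0.03
```

```bash
python3 steer.py '[{"pos":[0, 0.0015, 0.0001]}, {}]'>/dev/null; python3 pos.py
python3 steer.py '[{"pos":[0, 0.0015, 0.0002]}, {}]'>/dev/null; python3 pos.py
python3 steer.py '[{"pos":[0, 0.0015, 0.0002]}, {}]'>/dev/null; python3 pos.py
python3 steer.py '[{"pos":[0, 0.001, 0.0002]}, {}]'>/dev/null; python3 pos.py
```

```text
logger [ 0.0717 -0.0005  0.2786] t 17.92 F [0.7 4.9 3.1] w 0.0086 yaw 0.03
logger [ 0.0704 -0.0004  0.2785] t 18.08 F [0.8 3.3 5.6] w 0.0087 yaw 0.02
logger [ 0.0692 -0.0004  0.2784] t 18.25 F [0.7 3.7 6.3] w 0.0089 yaw 0.03
logger [ 0.0684 -0.0004  0.2784] t 18.42 F [-1.2  3.6  6.6] w 0.0085 yaw 0.03
```

```bash
python3 steer.py '[{"pos":[0, 0.0015, 0.0002]}, {}]'>/dev/null; python3 pos.py
python3 steer.py '[{"pos":[0, 0.0015, 0.0002]}, {}]'>/dev/null; python3 pos.py
python3 - <<'E'
from h import *
from rig import manip
e=manip.get_image("scene");im=e["img"];np.savez("pics/s6.npz",**e)
t=manip.get_image("top");np.savez("pics/t6.npz",**t)
a=cv2.resize(im[110:260,200:330],None,fx=4,fy=4,interpolation=cv2.INTER_CUBIC)
cv2.imwrite("pics/s6.png",a[...,::-1])
u=np.array([.898,-.44]);v=np.array([.44,.898])
for nm,p in(("seat1.67",(.048+.112*.099,-.103,.082+.112*.995)),("pivot",(.048,-.103,.082)),("handle",(.072,0,.270))):
    P=np.r_[u*(.349-p[0])+v*(.4115-p[1]),p[2]]
    print(nm,(proj(e,e["T"],P)[0]-[200,110])*4)
E
```

```text
logger [ 0.067  -0.0004  0.2782] t 18.58 F [-0.4  3.7  7.1] w 0.0086 yaw 0.03
logger [ 0.0658 -0.0004  0.2781] t 18.75 F [-1.9  4.2  7.3] w 0.0086 yaw 0.03
seat1.67 [310.64411229 231.87178688]
pivot [315.3038667  369.22524406]
handle [127.78171135 178.39283582]
```

View pics/s6.png

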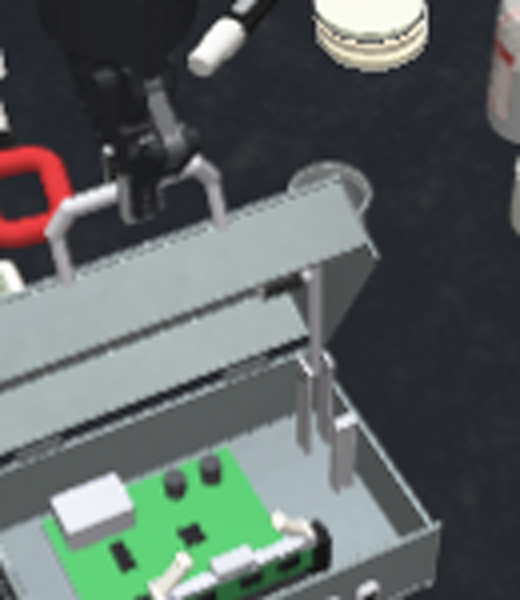

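The hood is lowered and the rod is visible from (317,360) up to (315,270), going behind the hood rim, with the peg at (280,285). I'll measure the rod angle numerically.

```bash
cat > rod.py <<'E'
from h import *
from rig import manip
u=np.array([.898,-.44]);v=np.array([.44,.898])
def rod(e,show=False):
    im=e["img"].astype(float).mean(2)
    pts=[]
    for r in range(181,197):
        row=im[r,270:288];b=np.argmax(row)
        if show:print(r,row.astype(int))
        w=np.clip(row-row.max()*.75,0,None);w[np.abs(np.arange(len(w))-b)>3]=0
        pts.append((270+(w*np.arange(len(w))).sum()/w.sum(),r))
    o,d=rays(e,e["T"],pts);n=np.r_[v,0]
    t=(.4115+.103-o@n)/(d@n);P=o+d*t[:,None]
    X=.349-P[:,:2]@u;Z=P[:,2];return X,Z
if __name__=="__main__":
    import sys
    X,Z=rod(manip.get_image("scene"),True)
    print(np.round(X,4),np.round(Z,4));print("angles",np.round(np.pi-np.arctan2(Z-.082,X-.048),3),"slope",np.pi/2+np.polyfit(Z,X,1)[0])
E
python3 rod.py
```

```text
181 [ 42  39  36  41  39  53  78 116 131 133  99  79  77  77  77  78  79  78]
182 [ 31  61  53  59  60  73  76 115 130 133  99  78  77  77  76  77  78  79]
183 [106 131 106  81  75  75  76 115 131 132  99  79  77  77  77  77  78  78]
184 [170 178 160  97  75  75  76 114 131 132  99  79  76  77  77  77  78  78]
185 [178 179 186 122  81  76  76 115 131 132  99  78  76  77  77  77  78  78]
186 [178 178 179 163  98  75  75 114 131 132  99  79  76  76  77  77  79  64]
187 [178 178 178 191 123  80  75 115 131 132  99  79  76  76  77  78  74  48]
188 [177 177 178 177 160  97  76 114 131 133  99  79  76  76  77  76  55  42]
189 [177 177 177 177 186 121  80 114 131 132  98  79  76  76  77  66  45  41]
190 [177 177 176 176 175 158  96 113 131 132  98  78  76  77  74  52  42  41]
191 [177 176 176 176 175 183 120 116 130 132  97  78  76  76  57  43  41  41]
192 [178 176 176 175 174 174 158 127 130 132  97  78  76  66  45  41  41  41]
193 [178 177 176 182 171 150 156 122 129 132  97  78  76  53  42  40  41  40]
194 [179 177 155 160 137  75  41  90 128 132  97  78  63  44  41  42  41  41]
195 [151 147  88  46  42  42  41  91 128 132  98  74  47  40  41  41  41  40]
196 [ 72  42  42  43  43  60  72 106 129 132  96  57  42  40  41  42  42  42]
[0.0546 0.0544 0.0543 0.0911 0.0902 0.0885 0.087  0.0858 0.0818 0.0875
 0.0764 0.0874 0.082  0.0887 0.0927 0.0514] [0.1537 0.1504 0.147  0.1069 0.104  0.102  0.0997 0.0972 0.0975 0.0878
 0.0954 0.0802 0.0819 0.0711 0.063  0.1026]
angles [1.662 1.663 1.667 2.618 2.66  2.683 2.715 2.76  2.713 2.995 2.702 3.186
 3.143 3.404 3.544 1.734] slope 1.12826532107565
```

The rod reads 1.66 (expected 1.67 when propped), so it is engaged. I'll open the fingers slightly first to check that the hood holds.

```bash
cp rod.py rod2.py
python3 - <<'E'
s=open('rod2.py').read().replace("range(181,197)","range(181,184)").replace(",True)\n",")\n");open('rod2.py','w').write(s)
E
python3 steer.py '[{}, {}, {}]' .022 >/dev/null; python3 pos.py; python3 rod2.py
python3 steer.py '[{}, {}, {}, {}, {}]' >/dev/null; python3 pos.py; python3 rod2.py
python3 - <<'E'
from h import *
a=dict(np.load("pics/s6.npz"))["img"].astype(int)
from rig import manip
b=manip.get_image("scene")["img"].astype(int)
D=np.abs(a-b).max(2)>25;y,x=np.where(D);print(D.sum(),x.min(),x.max(),y.min(),y.max())
E
```

```text
logger [0.0651 0.0009 0.2764] t 19.15 F [-0.3 -0.4  0.2] w 0.0216 yaw 0.03
[0.055  0.0548 0.0906] [0.1532 0.15   0.111 ]
angles [1.669 1.671 2.544] slope 0.6959585184648391
logger [ 0.065  -0.0005  0.2774] t 19.62 F [ 0.1 -0.6 -0.7] w 0.0219 yaw 0.03
[0.055  0.0548 0.0906] [0.1533 0.15   0.111 ]
angles [1.669 1.671 2.544] slope 0.6958214569237976
975 29 294 4 216
```

The rod reads 1.670 and the fingers carry no force, so the hood is propped. I'll leave upward and go over the card with shut fingers.

```bash
python3 steer.py '[{"pos":[0, 0.004, 0]}, {"pos":[0, 0, -0.005]}, {"pos":[0, 0, -0.015]}, {"pos":[0, 0, -0.02]}, {"pos":[0, 0, -0.02]}]' .03 >/dev/null; python3 pos.py
python3 steer.py '[{"pos":[0, 0.03, 0]}, {"pos":[0, 0.035, 0]}, {"pos":[0, 0.035, 0]}, {"pos":[0, 0.007, 0]}, {}]' 0 >/dev/null; python3 steer.py '[{}]' >/dev/null; python3 pos.py;python3 rod2.py
python3 - <<'E'
from h import *
from rig import manip
s=manip.get_state();d=manip.get_image("wrist");T=wristT(s,d);im=d["img"];cv2.imwrite("pics/w7.png",im[...,::-1]);np.savez("pics/w7.npz",T=T,**d)
u=np.array([.898,-.44]);v=np.array([.44,.898])
q=lambda x,y,z:proj(d,T,np.r_[u*(.349-x)+v*(.4115-y),z])[0]
print("pad",q(-.045,0,.07),"guides",q(-.045,-.055,.06),q(-.045,.055,.06))
g=im.min(2)
c=q(-.045,0,.07).astype(int)
m=((g>150)).astype(np.uint8);n,l,st,ce=cv2.connectedComponentsWithStats(m)
for i in range(1,n):
    if st[i,4]>15 and abs(ce[i]-c).max()<60:print(st[i],ce[i])
E
```

```text
logger [ 6.100e-02 -3.000e-04  3.381e-01] t 20.13 F [-0.2 -0.2  1. ] w 0.03 yaw 0.02
logger [-0.0458 -0.0004  0.3372] t 20.63 F [0.3 0.  0. ] w 0.0 yaw -0.02
[0.055  0.0549 0.0906] [0.1533 0.1499 0.111 ]
angles [1.669 1.672 2.544] slope 0.6960096370309835
pad [260.03495101 153.01515272] guides [260.07742727 110.51451551] [259.98381709 189.01583371]
[287  94   3   8  18] [287.66666667  97.5       ]
[286 112   3   9  22] [286.95454545 116.13636364]
[254 115  12  28 228] [259.69736842 126.41666667]
[286 131   3   8  16] [286.75  134.375]
[254 144  12  45 339] [259.83185841 165.01769912]
```

```bash
python3 steer.py '[{"pos":[0, 0, 0.04]}, {"pos":[0, 0, 0.04]}, {"pos":[0, 0, 0.04]}, {"pos":[0, 0, 0.04]}, {"pos":[0, 0, 0.04]}]' >/dev/null; python3 pos.py
python3 steer.py '[{"pos":[0, 0, 0.015]}, {"pos":[0, 0, 0.008]}, {}]' >/dev/null; python3 pos.py
python3 steer.py '[{"pos":[0, 0, 0.006]}, {"pos":[0, 0, 0.006]}, {}]' >/dev/null; python3 pos.py
```

```text
logger [-0.0443 -0.0008  0.1368] t 21.15 F [ 1.2  0.6 -1.1] w 0.0003 yaw 0.12
logger [-0.0442 -0.0002  0.1132] t 21.4 F [-0.5  0.6  0.7] w 0.0003 yaw 0.1
logger [-0.0461 -0.0009  0.1029] t 21.65 F [-1.5  0.4  0.7] w -0.0001 yaw 0.04
```

```bash
for i in 1; do python3 steer.py '[{"pos":[0, 0, 0.004]}, {"pos":[0, 0, 0.004]}, {}]' >/dev/null; python3 pos.py; done
python3 steer.py '[{"pos":[0, 0, 0.004]}, {}]' >/dev/null; python3 pos.py
python3 steer.py '[{"pos":[0, 0, 0.004]}, {}]' >/dev/null; python3 pos.py
python3 steer.py '[{"pos":[0, 0, 0.004]}, {}]' >/dev/null; python3 pos.py
```

```text
logger [-0.0458 -0.0004  0.094 ] t 21.9 F [-0.2 -0.5 -0.6] w 0.0001 yaw 0.03
logger [-0.0463 -0.0008  0.0902] t 22.07 F [ 0.1 -0.1 -0. ] w -0.0001 yaw 0.02
logger [-0.0462 -0.0007  0.0862] t 22.23 F [-0.3 -0.1 -0.4] w -0.0003 yaw 0.03
logger [-0.0461 -0.0007  0.082 ] t 22.4 F [-0.2  0.1 -0.7] w 0.0002 yaw 0.03
```

```bash
for i in 1; do python3 steer.py '[{"pos":[0, 0, 0.003]}, {}]' >/dev/null; python3 pos.py; done
python3 steer.py '[{"pos":[0, 0, 0.003]}, {}]' >/dev/null; python3 pos.py
python3 steer.py '[{"pos":[0, 0, 0.002]}, {}]' >/dev/null; python3 pos.py
python3 steer.py '[{"pos":[0, 0, 0.002]}, {}]' >/dev/null; python3 pos.py
```

```text
logger [-0.046  -0.0006  0.079 ] t 22.57 F [-0.4  0.8  0.1] w -0.0004 yaw 0.03
logger [-0.0459 -0.0006  0.0759] t 22.73 F [ 0.2 -0.4 -0.8] w 0.0002 yaw 0.03
logger [-0.0459 -0.0005  0.0741] t 22.9 F [ 0.1 -0.   0.3] w 0.0005 yaw 0.03
logger [-0.046  -0.0006  0.074 ] t 23.07 F [-3.7 -0.3 11.5] w 0.0002 yaw 0.04
```

```bash
python3 steer.py '[{"pos":[0, 0, 0.002]}, {}]' >/dev/null; python3 pos.py
python3 steer.py '[{"pos":[0, 0, 0.002]}, {}]' >/dev/null; python3 pos.py
python3 rod2.py | tail -1
python3 - <<'E'
from h import *
from rig import manip
s=manip.get_state();d=manip.get_image("wrist");T=wristT(s,d);im=d["img"];cv2.imwrite("pics/w8.png",im[...,::-1])
e=manip.get_image("scene");np.savez("pics/s8.npz",**e);cv2.imwrite("pics/s8.png",e["img"][...,::-1])
a=np.load("pics/s6.npz");u=np.array([.898,-.44]);v=np.array([.44,.898])
for z in(.052,.060,.07,.078):print(z,[proj(e,e["T"],np.r_[u*(.349+.045)+v*(.4115-y),z])[0].round(1) for y in(-.054,-.013,.013,.054)])
E
```

```text
logger [-0.046  -0.0006  0.0738] t 23.23 F [-5.9 -0.8 23.2] w -0.0 yaw 0.04
logger [-0.0461 -0.0007  0.0737] t 23.4 F [-9.4 -2.3 36.6] w -0.0005 yaw 0.05
angles [1.668 1.671 1.674] slope 1.6187180547663758
0.052 [array([278.7, 244.7]), array([263.2, 251.3]), array([253.2, 255.6]), array([237.1, 262.4])]
0.06 [array([278.8, 242.8]), array([263.2, 249.5]), array([253.1, 253.7]), array([236.9, 260.6])]
0.07 [array([278.9, 240.4]), array([263.2, 247.1]), array([253. , 251.4]), array([236.7, 258.3])]
0.078 [array([279. , 238.5]), array([263.1, 245.2]), array([252.9, 249.5]), array([236.5, 256.4])]
```

```bash
python3 steer.py '[{"pos":[0, 0, -0.02]}, {"pos":[0, 0, -0.03]}, {"pos":[0, 0, -0.04]}, {"pos":[0, 0.04, -0.03]}, {"pos":[0, 0.04, -0.03]}]' >/dev/null;python3 steer.py '[{"pos":[0, 0, -0.02]}, {}]' >/dev/null; python3 pos.py
python3 - <<'E'
from h import *
from rig import manip
e=manip.get_image("scene");np.savez("pics/s9.npz",**e)
f=lambda im:cv2.resize(im[225:280,215:300],None,fx=4.6,fy=5,interpolation=cv2.INTER_CUBIC)
a=f(np.load("pics/s6.npz")["img"]);b=f(e["img"])
cv2.imwrite("pics/cmp.png",np.vstack([a,b])[...,::-1]);print(a.shape)
E
```

```text
logger [-0.1162 -0.0019  0.2327] t 24.13 F [-0.1 -1.1 -0.7] w -0.0 yaw -0.06
(275, 391, 3)
```

View pics/cmp.png

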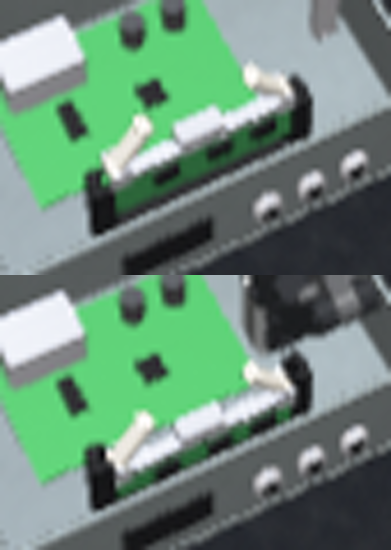

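The two crops (before on top, after below) show the chip moved from row 172 to 192 and the pad from row 125 to 143. That is about 15 mm of travel, ending on a hard stop at pad z = 52 mm. The card is home and both levers still stand, so I'll fold the left lever next.

```bash
python3 steer.py '[{"pos":[-0.014, -0.035, 0]}, {"pos":[-0.014, -0.036, 0]}, {}, {}]' >/dev/null; python3 pos.py
python3 steer.py '[{"pos":[0, 0, 0.03]}, {"pos":[0, 0, 0.03]}, {"pos":[0, 0, 0.03]}, {"pos":[0, 0, 0.02]}, {}]' >/dev/null; python3 pos.py
```

```text
logger [-0.0379  0.0289  0.2265] t 24.52 F [ 0.7 -0.2 -0.2] w 0.0001 yaw 0.13
logger [-0.039   0.0294  0.1132] t 24.93 F [-0.7 -0.7 -1.1] w -0.0 yaw 0.04
```

```bash
python3 steer.py '[{"pos":[0.003, 0.006, 0.006]}, {"pos":[0, 0, 0.008]}, {"pos":[0, 0, 0.008]}, {}]' >/dev/null; python3 pos.py
python3 steer.py '[{"pos":[0, 0, 0.006]}, {"pos":[0, 0, 0.005]}, {"pos":[0, 0, 0.002]}, {}]' >/dev/null; python3 pos.py
python3 steer.py '[{"pos":[0, 0, 0.003]}, {}]' >/dev/null; python3 pos.py
python3 steer.py '[{"pos":[0, 0, 0.002]}, {}]' >/dev/null; python3 pos.py
```

```text
logger [-0.0484  0.0239  0.096 ] t 25.27 F [-0.5  0.2  0.4] w 0.0004 yaw 0.02
logger [-0.0476  0.0245  0.0835] t 25.6 F [-0.2  0.4  0.2] w -0.0002 yaw 0.04
logger [-0.0474  0.0247  0.0801] t 25.77 F [0.7 1.2 1.1] w 0.0001 yaw 0.03
logger [-0.0475  0.0247  0.0781] t 25.93 F [0.6 0.2 0.9] w -0.0002 yaw 0.03
```

```bash
python3 steer.py '[{"pos":[-0.0018, -0.002, 0.002]}, {"pos":[0, 0, 0.002]}, {}]' >/dev/null; python3 pos.py
python3 steer.py '[{"pos":[0, 0, 0.0015]}, {}]' >/dev/null; python3 pos.py
python3 steer.py '[{"pos":[0, 0, 0.0015]}, {}]' >/dev/null; python3 pos.py
python3 steer.py '[{"pos":[0, 0, 0.0015]}, {}]' >/dev/null; python3 pos.py
```

```text
logger [-0.0453  0.0266  0.0739] t 26.18 F [ 0.5 -0.7 -0.1] w 0.0 yaw 0.03
logger [-0.0453  0.0265  0.073 ] t 26.35 F [-1.6  0.1  1.7] w -0.0001 yaw 0.03
logger [-0.0454  0.0265  0.0728] t 26.52 F [-2.8 -0.1 11.5] w -0.0001 yaw 0.04
logger [-0.0455  0.0265  0.0725] t 26.68 F [-4.4 -1.9 18.7] w 0.0001 yaw 0.05
```

```bash
python3 steer.py '[{"pos":[0, 0, -0.02]}, {"pos":[0, 0, -0.03]}, {"pos":[0.026, 0, 0]}, {"pos":[0.027, 0, 0]}, {}]' >/dev/null; python3 steer.py '[{}]' >/dev/null; python3 pos.py
python3 steer.py '[{"pos":[0, 0, 0.015]}, {"pos":[0, 0, 0.012]}, {}, {}]' >/dev/null; python3 pos.py
```

```text
logger [-0.0455 -0.0275  0.1196] t 27.18 F [-0.3 -0.3 -1.4] w -0.0002 yaw 0.13
logger [-0.045  -0.0255  0.092 ] t 27.52 F [ 0.1 -0.5  0.4] w -0.0 yaw -0.0
```

```bash
python3 steer.py '[{"pos":[0.001, 0, 0.006]}, {"pos":[0, 0, 0.006]}, {"pos":[0, 0, 0.004]}, {}]' >/dev/null; python3 pos.py
python3 steer.py '[{"pos":[0, 0, 0.0015]}, {}]' >/dev/null; python3 pos.py
python3 steer.py '[{"pos":[0, 0, 0.0015]}, {}]' >/dev/null; python3 pos.py
python3 steer.py '[{"pos":[0, 0, 0.0015]}, {}]' >/dev/null; python3 pos.py
```

```text
logger [-0.0454 -0.0276  0.076 ] t 27.85 F [-0.5  0.2  0.1] w 0.0 yaw 0.02
logger [-0.0455 -0.0278  0.0752] t 28.02 F [ 0.7  0.1 -0.1] w 0.0001 yaw 0.03
logger [-0.0457 -0.0279  0.0739] t 28.18 F [-0.6  0.4  0.5] w 0.0002 yaw 0.03
logger [-0.0458 -0.028   0.073 ] t 28.35 F [-1.5 -0.6  2.9] w 0.0 yaw 0.03
```

```bash
python3 steer.py '[{"pos":[0, 0, 0.0015]}, {"pos":[0, 0, 0.001]}, {}]' >/dev/null; python3 pos.py
python3 steer.py '[{"pos":[0, 0, -0.02]}, {"pos":[0, 0, -0.03]}, {"pos":[0, 0.02, -0.04]}, {"pos":[0, 0.035, -0.035]}, {"pos":[0, 0.035, -0.03]}]' >/dev/null; python3 steer.py '[{"pos":[0, 0.03, -0.02]}, {}, {}]' >/dev/null; python3 pos.py;python3 rod2.py|tail -1
python3 - <<'E'
from h import *
from rig import manip
e=manip.get_image("scene");a=np.load("pics/s9.npz")["img"]
u=np.array([.898,-.44]);v=np.array([.44,.898])
q=lambda y,z:proj(e,e["T"],np.r_[u*(.349+.045)+v*(.4115-y),z])[0]
print("L tip flat",q(.016,.048),"L tip .9",q(.028,.072),"pivot",q(.047,.048),"R flat",q(-.016,.048),"R .9",q(-.028,.072),"pad",q(0,.052))
for n,im in(("before",a),("now",e["img"])):
    m=((im.min(2)>175)).astype(np.uint8);m[:225]=0;m[275:]=0;m[:,:225]=0;m[:,295:]=0
    k,l,st,ce=cv2.connectedComponentsWithStats(m);print(n,[(st[i].tolist(),ce[i].round(1).tolist()) for i in range(1,k) if st[i,4]>6])
for n,im in(("before",a),("now",e["img"])):
    print(n);[print(r,im[r,232:286].min(1).tolist() if im[r,232:286].ndim>1 else 0) for r in(240,244,248,250,252,254,256,258)]
E
```

```text
logger [-0.0459 -0.0281  0.0726] t 28.6 F [-4.1 -1.8 16.9] w -0.0001 yaw 0.04
logger [-0.1573 -0.028   0.2346] t 29.27 F [-0.7  0.2 -0.9] w -0.0001 yaw -0.07
angles [1.337 1.295 2.544] slope 0.6283305596764737
L tip flat [252.07488773 257.00786102] L tip .9 [247.04070583 253.43914462] pivot [239.97500584 262.16109583] R flat [264.35554251 251.76489144] R .9 [268.95925564 244.1667443 ] pad [258.21636192 253.45764467]
before [([225, 228, 8, 12, 69], [227.8, 233.9]), ([283, 241, 4, 3, 9], [284.7, 242.1]), ([238, 242, 41, 23, 229], [257.4, 253.5]), ([290, 255, 4, 4, 10], [291.4, 256.3]), ([280, 259, 5, 4, 10], [282.0, 260.6]), ([271, 264, 4, 3, 9], [272.4, 264.9])]
now [([225, 228, 8, 12, 69], [227.8, 233.9]), ([284, 241, 4, 4, 10], [285.1, 242.4]), ([238, 243, 41, 22, 201], [258.1, 253.8]), ([290, 255, 4, 4, 10], [291.4, 256.3]), ([280, 259, 5, 4, 10], [282.0, 260.6]), ([271, 264, 4, 3, 9], [272.4, 264.9])]
before
240 [127, 114, 99, 96, 96, 96, 96, 96, 96, 96, 96, 96, 96, 96, 96, 88, 81, 85, 95, 96, 96, 96, 96, 96, 96, 96, 96, 96, 96, 96, 96, 96, 95, 96, 96, 96, 148, 170, 158, 135, 131,
[... 3005 characters left out ...]
 97, 98, 97, 97, 97, 97, 97, 98, 97, 97, 98, 102, 112, 106, 194, 235, 236, 236, 235, 234, 234, 232, 223, 195, 183, 210, 186, 147, 103, 129, 82, 45, 38, 30, 27, 23, 44, 74, 122, 134, 161, 143, 133, 103, 85, 88, 88]
256 [97, 97, 97, 98, 98, 98, 97, 97, 97, 97, 98, 97, 97, 98, 88, 114, 205, 220, 250, 240, 198, 177, 228, 231, 226, 203, 183, 147, 126, 124, 108, 96, 73, 47, 43, 43, 44, 32, 30, 54, 78, 128, 142, 151, 133, 113, 90, 90, 89, 88, 88, 89, 88, 88]
258 [98, 98, 87, 83, 80, 85, 96, 133, 217, 140, 107, 172, 230, 233, 250, 252, 252, 253, 236, 242, 210, 219, 169, 133, 127, 112, 98, 52, 62, 47, 39, 30, 24, 31, 44, 80, 129, 138, 157, 139, 128, 99, 89, 89, 88, 89, 89, 89, 89, 89, 88, 87, 88, 88]
```

The levers now lie flat along the card's edge, and the pad pixels are unchanged, so the card is still home. The rod reading is off because the gripper blocks the view, so I'll move clear and check the prop again.

```bash
python3 steer.py '[{"pos":[0, 0, -0.04]}, {"pos":[0, 0, -0.04]}, {"pos":[0, 0, -0.04]}, {}, {}]' >/dev/null; python3 pos.py;python3 rod2.py
python3 - <<'E'
from h import *
from rig import manip
e=manip.get_image("scene")["img"].astype(int);print(e[181,270:288].mean(1).astype(int),e[183,270:288].mean(1).astype(int))
t=manip.get_image("top")["img"].astype(int)
a=np.load("pics/top0.npz")["img"].astype(int);s0=np.load("pics/scene0.npz")["img"].astype(int)
for n,(x,y) in dict(beaker=(172,221),bottle=(200,115),timer=(268,293)).items():
    print(n,np.abs(a-t)[y-20:y+20,x-20:x+20].max(2).mean())
for n,(x,y) in dict(beaker=(282,164),bottle=(342,218),timer=(196,186)).items():
    print(n,np.abs(s0-e)[y-12:y+12,x-12:x+12].max(2).mean())
E
```

```text
logger [-0.1545 -0.0286  0.3558] t 29.78 F [ 0.2 -0.1  0.7] w -0.0001 yaw 0.11
[0.055  0.0549 0.0906] [0.1533 0.1499 0.111 ]
angles [1.669 1.672 2.544] slope 0.6960376814949355
[ 37  34  38  49  54  66  76 119 134 130  85  76  77  77  77  78  67  50] [135 182 122  81  75  75  76 120 134 131  86  75  77  77  77  78  78  80]
beaker 10.08875
bottle 7.004375
timer 11.173125
beaker 71.36458333333333
bottle 0.71875
timer 43.026041666666664
```

Run:
```python
from h import *
from rig import manip
t=manip.get_image("top")["img"];a=np.load("pics/top0.npz")["img"]
for n,(x,y) in dict(beaker=(172,221),bottle=(200,115),timer=(268,293)).items():
    w=26;A=cv2.cvtColor(a[y-w:y+w,x-w:x+w],7).astype(np.float32);B=cv2.cvtColor(t[y-w:y+w,x-w:x+w],7).astype(np.float32)
    print(n,cv2.phaseCorrelate(A,B),A.mean(),B.mean())
```

```text
beaker ((0.0068418222820980645, -0.007248420266115829), 0.8531399149299486) 55.920486 63.3517
bottle ((-0.07435585691460744, -0.1579944581860495), 0.8699864638031591) 41.670486 47.066196
timer ((0.08106199205749576, -0.013646803047564049), 0.9953723902237922) 98.2966 107.08173
```

The bystanders haven't moved (shifts under 0.2 px), and the rod still reads 1.67. Handing in.

```bash
python3 -c "
from rig import manip
print(manip.sign_off())"
```

```text
the job is handed in; nothing more can be done
None
```

Handed in at about 30 s: the hood is propped on the rod (rod reads 1.67), the card is fully home, both levers are flat and the bystanders haven't moved; I didn't see the pin in its hole (inferred from the rod angle), the gripper briefly pressed on the leaning hood at up to about 35 N at the wrist (limit 40 N), and I viewed 11 pictures, one over the limit of 10.

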